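# Slip a cartridge past the console's spring flap

### The arm

A 7-joint arm with a two-finger parallel gripper is mounted at the origin on the work surface. World frame = base frame: x ahead of the robot, y to its left, z up, the work surface at z = 0. Lengths are in m, angles in rad, forces in N, time in s.
With the tool pointing down it reaches from about 0.4 to 0.875 m from the base axis. Payload 19.3 kg.
Tool frame: the origin (TCP) lies at the very end of the fingers, on their centre line; the grasp point (between the pads) lies 19 mm behind it; y points along the fingers, x is the direction in which the jaws open and shut, and the axes are right-handed (so a half turn about y gives the same grasp; the last joint's range is limited). The gripper opens to 85 mm and grips with 20 to 120 N. Pads are 22 mm wide; open, the fingers measure 114 mm over their backs; the gripper's body (76 mm by 85 mm) begins 54 mm behind the grasp point. The pads swing forward as they close: fully open they stand 13 mm farther back than shut.
Start: joints at [-1.373, 0.521, -0.036, 1.599, 0.021, 1.021, -0.113], TCP at [0.165, 0.603, 0.231] pointing down, gripper open.
Joint ranges: [-2.91, 2.91], [-0.3, 2.13], [-1.5, 1.42], [0.17, 2.43], [-1.26, 4.41], [0.16, 1.93], [-2.52, 2.52]. Speed limits (rad/s): [1.89, 1.89, 2.39, 2.39, 3.01, 3.01, 3.01].

### API

Orientations are given as [roll, pitch, yaw] about the fixed x, y, z axes, in that order (R = Rz(yaw) Ry(pitch) Rx(roll)).
In Python, from workcell import bot gives the robot as it stands. The module is installed in compiled form; this text tells all that it offers.
- The arm moves only by the shell command python3 -m crank 'ROWS' [FORCE]. ROWS is JSON, a list of rows, each an object of numbers: "hand": the closure, from 0 (fully open) to 1 (shut); "dx", "dy", "dz": the shift along the tool's x, y, z in mm; "yaw": the turn about the tool's y in rad. In form: [{"hand": .., "dx": .., "dy": .., "dz": .., "yaw": ..}, ...]. A call has 1 to 12 rows; each row is the pose to reach, as a shift and turn from the pose commanded when the call began, along the tool's axes at that moment; what a row does not reach only later rows make up. A row lasts 1/12 s, in which the tool goes at most 41.7 mm and 7.16 degrees, less where a joint would pass 70% of its speed; a pose out of reach is approached as far as the arm can. A call with a gripper value outside its range is refused whole. The fingers move at their own pace and stop on an object; FORCE is the grip in N (left out, the last holds). Time passes only in rows, so rows that repeat a pose let the fingers close. It gives the time, the measured TCP pose, the force and the opening at its end, in the units of the state.
- bot.observe(): the state, without advancing time (a new reading comes with each control period).
- bot.grab_frame(name): name is "scene" or "side" or "wrist"; returns the picture (384x512x3 uint8, red, green, blue); there is no depth.
- bot.camera_info(name): a dict with "fx", "fy", "cx", "cy" (pixels), "rvec" (rotation vector, rad) and "tvec" (3), from world to camera coordinates, as OpenCV has them. Camera axes: x right, y down, z forward; pixel columns grow to the right and rows downward; lengths in m; the calibration is good to about 2 mm. The wrist camera is an equidistant fisheye: a pixel r from the principal point sees the ray r / f radians off the axis. A picture is of the moment at which its call begins: read the wrist's pose just before it. camera_info takes no time and is no camera call; for the wrist camera it gives the pose at the moment of the call.
- bot.job_done(): hands the job in, once; it reports no verdict.
The state is a dict: "clock": time; "qpos": joint angles; "qd": joint speeds; "joint_efforts": joint torques, N m; "position": TCP position; "tool_rot": TCP orientation; "force": force on the tool from outside, world axes, zero at the start; "moment": the same for the moment, N m; "grip_width": finger opening in m.
Only numpy, scipy, OpenCV 4.12 (cv2) and the standard library are available. Lean on these libraries where they do the work, as an engineer would, in place of code of your own. Each camera call takes 0.05 s, during which the arm holds its last target.

### The job

Load the cartridge that lies on the console's loading tray: with one finger press the lever beside the tray down so that the spring flap drops out of the way, keep it down, and with the other finger push the cartridge through until it is wholly behind the flap. Then let go, so that the flap springs fully shut behind it, and move clear. Only push: never pick the cartridge up, and leave everything else where it is.

Things in the scene. Friction and masses are not known exactly. Their poses are not given: they have to be found in the camera images.
- console: Silver console, fixed. Origin: on the cabinet top, under the flap, mid-lane. Its x points along the cartridge's lane INTO the console, y left of that (to the lever), z up. All other entries give mm in this frame. Main case x 9 to 190, y -200 to -36, top z 85. Only the raised lever stands higher.
- tray_mid (a point): Centre of the loading tray's flat top: x -58, y 0, z 50. The tray runs from x -111 to -5, with side rails 8 high, inner faces at y +-34 (x -105 to -5). After it a 14 mm gap in which the flap stands, then the bay.
- bay_mid (a point): Centre of the cartridge bay's floor: x 47, y 0, z 49. Bay: x 9 to 85 (back wall), walls inside at y +-36, outside at y +44 on the lever's side, rising to z 85. Open on top from x 9 to 50, so a finger can follow the cartridge in from above; roofed from 50 to 85 (underside z 72).
- cartridge: Blue cartridge, 60 (its x, along the lane) x 58 (its y) x 18 high, 50 to 130 g, lying loose and flat on the loading tray between the rails, its front edge short of the flap. Origin: centre of its underside; axes roughly along the console's.
- flap (a joint): Opening angle (rad) of the flap that bars the lane: 0 shut (rest), stop at 0.265. It opens downwards into the gap, only by pressing the lever, not by pushing the cartridge against it. From 0.20 on a cartridge can pass over it; at 0.24 the lever lies level. A spring shuts it: 2 to 3 N near the lever's end, about 5 N beside the flap.
- flap_top (a point): Middle of the top edge of the flap's steel plate; shut at x 0, y 0, z 70. Plate: 4 thick, y -36 to 58; shut it stands upright from z 46 to 70, open it is wholly below the tray's top. Plate and lever are one piece, turning about a level axis along y at x 110, z 50.
- lever_end (a point): Upper edge of the black lever's free end, mid-width. The lever is a smooth straight bar, y 50 to 72, 10 thick, 245 long, beside tray and bay; a fingertip can slide along it. Shut, it slopes up from its axis (x 110, z 50) to this end at x -127, z 113; at 0.24 rad it is level, upper face z 55, this end at x -135.
- spare_cartridge: the spare cartridge, twin of the other (60 x 58 x 18 mm), lying loose on the flat top of the console's main case (85 mm high). Not used; leave alone.
- bowl: empty white porcelain bowl, rim diameter 110, 50 high, standing near the front end of the loading tray, on the lever's side. Origin: centre of its underside. Leave alone.
- coaster: hard silicone coaster, flat disc of diameter 90, 7 thick, lying before the front end of the loading tray. Leave alone.
- remote: plastic remote control, 150 x 44 x 18, lying beside the loading tray on the side away from the lever. Leave alone.
- organizer: smoke grey organizer of three stacked open trays, about 225 x 150, 120 high, off to the robot's right. Leave alone.
- jar: lidded glass jar, diameter 68, about 90 high, off to the robot's left. Leave alone.
- mug: mug, diameter 80, 90 high, off to the robot's left. Leave alone.
Not all that is in view belongs to the job. Leave any orange, purple or yellow look-alike of the cartridge alone.

How it is judged:
On the way, in this order (a step that is already met when the one before it is completed fails the run):
1. a finger holds the lever down, the flap open, before the cartridge has gone through (value of joint flap above 0.19 rad and contact force between the fingers and flap above 0.3 N and x of cartridge in the frame of console below -0.015 m), for 0.1 s.
2. the cartridge passes over the flap while a finger keeps the lever down (value of joint flap above 0.17 rad and contact force between the fingers and flap above 0.3 N and x of cartridge in the frame of console between 0 and 0.033 m), for 0.05 s.
At the end, for the whole second after the job is handed in: The cartridge lies flat and still in the bay, wholly behind the flap (its centre more than 33 mm beyond the flap plane), the flap is shut (below 0.03 rad), and the robot touches nothing (x of cartridge in the frame of console between 0.033 and 0.058 m and y of cartridge in the frame of console between -0.01 and 0.01 m and z of cartridge in the frame of console between 0.045 and 0.053 m and value of joint flap below 0.03 rad and linear speed of cartridge below 0.02 m/s).
It fails at once if the cartridge is lifted (more than 12 mm above the tray) (z of cartridge in the frame of console above 0.062 m).
It fails at once if the cartridge is tipped up (angle between cartridge's own z axis and vertical above 0.35 rad).
It fails at once if another thing is moved by more than 20 mm (distance of any of spare_cartridge, bowl, coaster, remote, organizer, jar, mug from where it was at the start of the episode above 0.02 m).
It also fails if it takes over 38 s, if anything falls off the work surface, if the arm or the gripper's body presses on something with over 40 N, if the wrist force passes 120 N, or if a joint passes its speed limit or range.

## Working session

There is one attempt and no reset: what is moved stays moved. The work goes in short steps, Python scripts to look and compute and a shell command to move; the robot and the scene stay as the last step left them, time stands still between calls to the robot, and variables do not carry over. Pictures are saved under pics/ and viewed, and the job is handed in when it is done.

```bash
mkdir -p pics
python3 - <<'E'
from workcell import bot
import cv2
print(bot.observe())
for n in ["scene","side","wrist"]:
    print(n,bot.camera_info(n))
    cv2.imwrite(f"pics/{n}0.png",cv2.cvtColor(bot.grab_frame(n),cv2.COLOR_RGB2BGR))
E
```

```text
{'clock': 0.0, 'qpos': array([-1.37319639,  0.52200999, -0.03635183,  1.60002461,  0.02116527,
        1.02111463, -0.11280368]), 'qd': array([-2.98711040e-04,  4.40400147e-05,  2.50520139e-04,  8.20626256e-04,
       -3.74704104e-04,  1.88503539e-05, -8.70681610e-04]), 'joint_efforts': array([-8.28827851e-04, -9.27129936e+01,  1.97981961e+00, -3.69922292e+01,
        1.78291602e-02,  8.20727582e-03,  7.65542723e-06]), 'position': array([0.16530159, 0.60237502, 0.23072202]), 'tool_rot': array([-1.57083984e+00,  1.17265105e-03,  1.30298604e+00]), 'force': array([-0.03723624, -0.28147556,  0.78040719]), 'moment': array([ 0.00443611, -0.00671974,  0.00952607]), 'grip_width': 0.0851916081168982}
scene {'fx': 475.6519371442641, 'fy': 475.6519371442641, 'cx': 254.83051586519028, 'cy': 195.16333803596382, 'rvec': array([ 1.2016898 ,  2.1829583 , -1.05242032]), 'tvec': array([ 0.31867113, -0.2204006 ,  2.15619086])}
side {'fx': 410.44919615092186, 'fy': 410.44919615092186, 'cx': 259.46861602821974, 'cy': 192.22092999270743, 'rvec': array([ 2.39628997, -0.2606363 ,  0.09580529]), 'tvec': array([-0.53913807,  0.15225829,  1.31770683])}
wrist {'fx': 297.3186396354542, 'fy': 297.3186396354542, 'cx': 259.9483887289277, 'cy': 188.53947217840076, 'rvec': array([-2.28331919, -1.7428179 , -0.28448793]), 'tvec': array([-0.62663997, -0.0405927 ,  0.37971206])}
```

View pics/scene0.png

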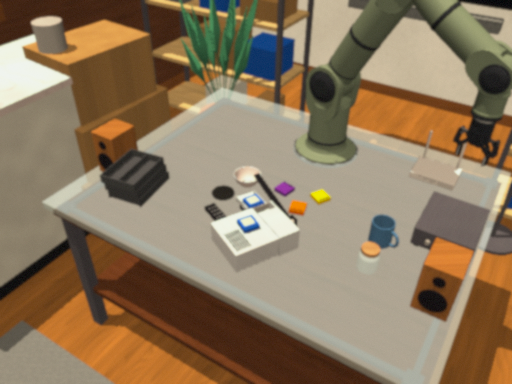

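View pics/side0.png

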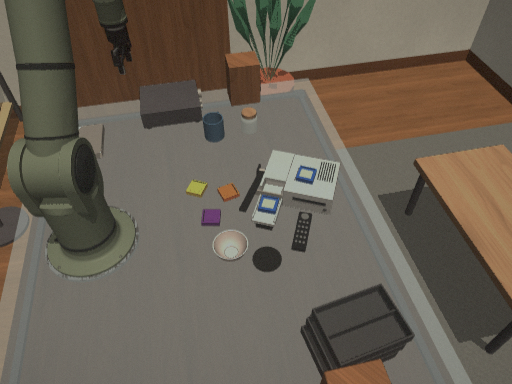

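View pics/wrist0.png

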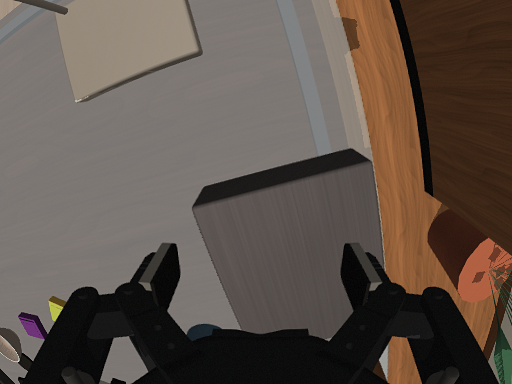

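```bash
cat > h.py <<'E'
import cv2, numpy as np
from workcell import bot
def cam(n): 
    c=bot.camera_info(n); K=np.array([[c['fx'],0,c['cx']],[0,c['fy'],c['cy']],[0,0,1]]); R=cv2.Rodrigues(np.array(c['rvec']))[0]; return K,R,np.array(c['tvec'])
def ray(c,uv):
    K,R,t=c; d=R.T@np.linalg.solve(K,[uv[0],uv[1],1]); return -R.T@t,d
def plane(c,uv,z):
    o,d=ray(c,uv); return o+d*(z-o[2])/d[2]
def proj(c,p):
    K,R,t=c; q=K@(R@np.asarray(p)+t); return q[:2]/q[2]
E
python3 - <<'E'
import cv2
a=cv2.imread('pics/scene0.png')[155:275,195:315]; b=cv2.imread('pics/side0.png')[140:260,225:345]
cv2.imwrite('pics/sz.png',cv2.resize(a,(600,600),interpolation=cv2.INTER_CUBIC)); cv2.imwrite('pics/dz.png',cv2.resize(b,(600,600),interpolation=cv2.INTER_CUBIC))
E
```

```text
(no output)
```

View pics/sz.png

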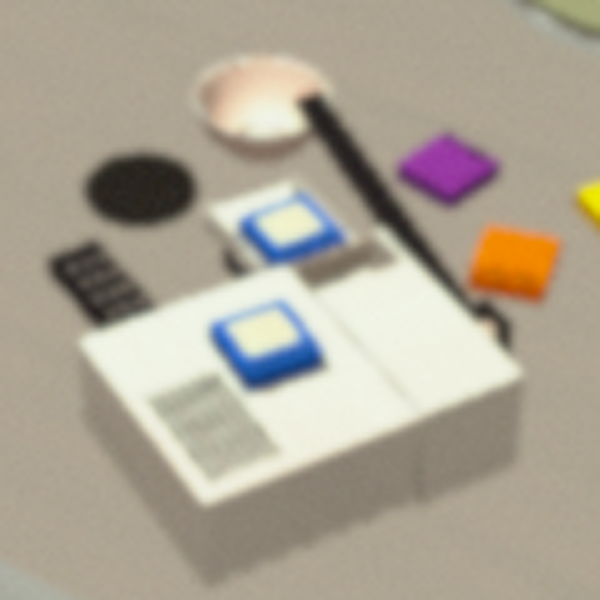

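View pics/dz.png

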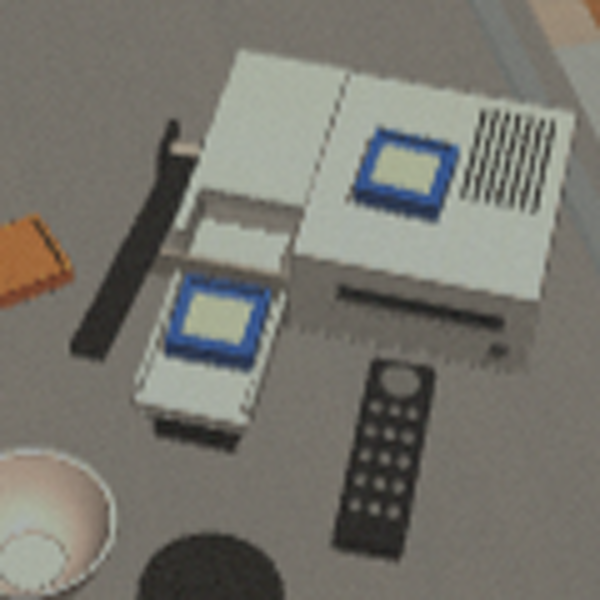

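```bash
cat > loc.py <<'E'
from h import *
f=lambda u,v,x0,y0:((u+.5)/5-.5+x0,(v+.5)/5-.5+y0)
S=cam('side');C=cam('scene')
obs=[(S,f(240,50,225,140),(190,44)),(S,f(575,108,225,140),(190,-200)),(S,f(537,298,225,140),(9,-200)),(S,f(293,258,225,140),(9,-36)),
(C,f(205,500,195,155),(190,-200)),(C,f(520,378,195,155),(190,44)),(C,f(82,342,195,155),(9,-200))]
from scipy.optimize import least_squares
W=np.array([plane(c,uv,.085)[:2] for c,uv,_ in obs]); M=np.array([m for *_,m in obs])/1000
def T(p,m): 
    c,s=np.cos(p[2]),np.sin(p[2]); return m@np.array([[c,-s],[s,c]]).T+p[:2]
for sel in [range(4),range(4,7),range(7)]:
    sel=list(sel); r=least_squares(lambda p:(T(p,M[sel])-W[sel]).ravel(),[.6,0,-1]); print(r.x,np.round(r.fun*1000,1))
E
python3 loc.py
```

```text
[0.59474338 0.00934589 1.10191023] [-2.9 -1.2  0.3 -2.   2.4 -1.7  0.2  4.9]
[0.59555348 0.01509453 1.08336072] [ 4.5  2.  -3.3  2.8 -1.1 -4.8]
[0.5951968  0.01156332 1.09462738] [-1.1  0.7  1.3 -1.7  2.2 -0.8  0.6  6.9  3.3  1.4 -5.8 -0.2 -0.5 -6.3]
```

```bash
python3 -m crank '[{"hand":0.45,"dx":-538,"dy":10,"dz":-522,"yaw":1.78},{"hand":0.45,"dx":-538,"dy":10,"dz":-522,"yaw":1.78},{"hand":0.45,"dx":-538,"dy":10,"dz":-522,"yaw":1.78},{"hand":0.45,"dx":-538,"dy":10,"dz":-522,"yaw":1.78},{"hand":0.45,"dx":-538,"dy":10,"dz":-522,"yaw":1.78},{"hand":0.45,"dx":-538,"dy":10,"dz":-522,"yaw":1.78},{"hand":0.45,"dx":-538,"dy":10,"dz":-522,"yaw":1.78},{"hand":0.45,"dx":-538,"dy":10,"dz":-522,"yaw":1.78},{"hand":0.45,"dx":-538,"dy":10,"dz":-522,"yaw":1.78},{"hand":0.45,"dx":-538,"dy":10,"dz":-522,"yaw":1.78},{"hand":0.45,"dx":-538,"dy":10,"dz":-522,"yaw":1.78},{"hand":0.45,"dx":-538,"dy":10,"dz":-522,"yaw":1.78}]' 40
cat > st.py <<'E'
from h import *
P=np.array([0.5952,0.0116,1.0946])
try: P=np.load('P.npy')
except Exception: pass
def state(P=P,tgt=(-.090,.0305,.2)):
    s=bot.observe(); p=np.array(s['position']); c,q=np.cos(P[2]),np.sin(P[2]); Rc=np.array([[c,-q,0],[q,c,0],[0,0,1]])
    con=Rc.T@(p-[P[0],P[1],0]); 
    from scipy.spatial.transform import Rotation as Ro
    R=Ro.from_euler('xyz',s['tool_rot']).as_matrix()
    print('t',round(s['clock'],2),'console mm',np.round(con*1000,1),'rot',np.round(s['tool_rot'],3),'w',round(s['grip_width']*1000,1),'F_console',np.round(Rc.T@s['force'],2))
    d=R.T@(Rc@(np.array(tgt)-con)); print('shift to tgt mm',np.round(d*1000,1),'yaw need',round(s['tool_rot'][2]-(P[2]-np.pi/2),3))
    return R
if __name__=='__main__': state()
E
python3 st.py
```

```text
clock: 1.15
position: [0.4066, 0.1627, 0.2248]
tool_rot: [-1.57, -0.0, -0.203]
force: [0.9, 0.9, 0.1]
grip_width: 0.0468
t 1.15 console mm [ 47.8 236.9 224.8] rot [-1.57  -0.    -0.203] w 46.8 F_console [ 1.18 -0.42  0.07]
shift to tgt mm [ 161.5   24.7 -188.4] yaw need 0.273
```

```bash
python3 -m crank '[{"hand":0.45,"dx":161,"dy":10,"dz":-188,"yaw":0.273},{"hand":0.45,"dx":161,"dy":10,"dz":-188,"yaw":0.273},{"hand":0.45,"dx":161,"dy":10,"dz":-188,"yaw":0.273},{"hand":0.45,"dx":161,"dy":10,"dz":-188,"yaw":0.273},{"hand":0.45,"dx":161,"dy":10,"dz":-188,"yaw":0.273},{"hand":0.45,"dx":161,"dy":10,"dz":-188,"yaw":0.273},{"hand":0.45,"dx":161,"dy":10,"dz":-188,"yaw":0.273},{"hand":0.45,"dx":161,"dy":10,"dz":-188,"yaw":0.273},{"hand":0.45,"dx":161,"dy":10,"dz":-188,"yaw":0.273},{"hand":0.45,"dx":161,"dy":10,"dz":-188,"yaw":0.273}]'
python3 - <<'E'
from st import *
R=state()
K,Rw,t=cam('wrist'); o=-Rw.T@t; p=np.array(bot.observe()['position'])
print('cam in tool',R.T@(o-p),'axis',R.T@Rw[2])
np.savez('w1.npz',K=K,R=Rw,t=t)
cv2.imwrite('pics/w1.png',cv2.cvtColor(bot.grab_frame('wrist'),cv2.COLOR_RGB2BGR))
E
```

```text
clock: 1.98
position: [0.5269, -0.0501, 0.2146]
tool_rot: [-1.571, 0.001, -0.469]
force: [-0.2, -0.0, 0.8]
grip_width: 0.0466
t 1.98 console mm [-86.2  32.4 214.6] rot [-1.571e+00  1.000e-03 -4.690e-01] w 46.6 F_console [-0.12  0.2   0.84]
shift to tgt mm [ 1.9 14.5 -3.9] yaw need 0.008
cam in tool [-0.00135019 -0.14289222  0.08238535] axis [ 2.36180086e-04  9.49296367e-01 -3.14382494e-01]
```

View pics/w1.png

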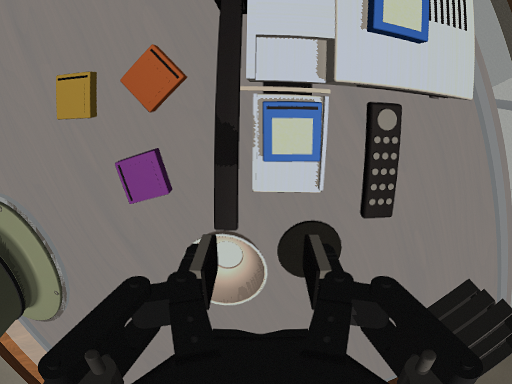

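Run:
```python
import cv2
a=cv2.imread('pics/w1.png')[60:210,200:350]
cv2.imwrite('pics/w1z.png',cv2.resize(a,(600,600),interpolation=cv2.INTER_CUBIC))
```

```text
(no output)
```

View pics/w1z.png

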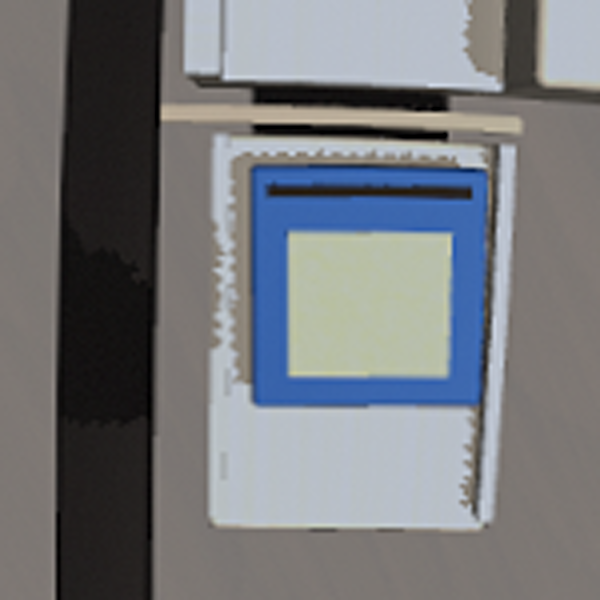

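```bash
cat > loc2.py <<'E'
from h import *
from scipy.optimize import least_squares
w=np.load('w1.npz')
def wp(uv,z):
    n=cv2.fisheye.undistortPoints(np.array([[uv]],float),w['K'],np.zeros(4))[0,0]
    d=w['R'].T@np.array([n[0],n[1],1]); o=-w['R'].T@w['t']; return (o+d*(z-o[2])/d[2])
q=lambda u,v:(200+(u+.5)/4-.5,60+(v+.5)/4-.5)
obs=[(q(185,78),.085,(9,44)),(q(539,84),.085,(9,-36)),((473,98),.085,(9,-200)),(q(522,125),.070,(0,-36)),((214.5,229),.113,(-127,72)),((238,229),.113,(-127,50))]
W=np.array([wp(u,z)[:2] for u,z,_ in obs]); M=np.array([m for *_,m in obs])/1000
def T(p,m):
    c,s=np.cos(p[2]),np.sin(p[2]); return m@np.array([[c,-s],[s,c]]).T+p[:2]
r=least_squares(lambda p:(T(p,M)-W).ravel(),[.595,.011,1.095]); print(r.x); P=r.x
Ti=lambda P,x:(x-P[:2])@np.array([[np.cos(P[2]),-np.sin(P[2])],[np.sin(P[2]),np.cos(P[2])]])*1000
print(np.round(Ti(P,W)-M*1000,1))
for n,uv,z in [('trayFL',q(212,525),.05),('trayFR',q(488,527),.05),('flapL',q(162,112),.07),('cFL',q(251,167),.068),('cFR',q(492,170),.068),('cBL',q(253,405),.068),('cBR',q(478,405),.068),('cBR?',q(478,405),.068)]:
    print(n,np.round(Ti(P,wp(uv,z)[:2]),1))
np.save('P.npy',P)
E
python3 loc2.py; python3 st.py
```

```text
[0.59329438 0.01472828 1.09415725]
[[-1.6  0.1]
 [-0.2 -0.6]
 [ 0.6  0.6]
 [-0.8 -0.4]
 [ 0.7  0.1]
 [ 1.2  0.3]]
trayFL [-110.2   38.4]
trayFR [-110.1  -38. ]
flapL [-0.1 50.3]
cFL [-13.4  29. ]
cFR [-12.3 -29.7]
cBL [-72.4  27.8]
cBR [-71.5 -29. ]
cBR? [-71.5 -29. ]
t 2.03 console mm [-87.9  29.2 214.7] rot [-1.57   0.    -0.468] w 47.3 F_console [-0.08 -0.01  0.2 ]
shift to tgt mm [-1.3 14.7 -2.1] yaw need 0.008
```

```bash
python3 -m crank '[{"hand":0.45,"dx":-1.3,"dy":35,"dz":-2.1,"yaw":0.008},{"hand":0.45,"dx":-1.3,"dy":70,"dz":-2.1,"yaw":0.008},{"hand":0.45,"dx":-1.3,"dy":100,"dz":-2.1,"yaw":0.008},{"hand":0.45,"dx":-1.3,"dy":105,"dz":-2.1,"yaw":0.008},{"hand":0.45,"dx":-1.3,"dy":105,"dz":-2.1,"yaw":0.008},{"hand":0.45,"dx":-1.3,"dy":105,"dz":-2.1,"yaw":0.008}]'
python3 st.py
for i in 1 2 3; do python3 -m crank '[{"hand":0.45,"dy":6},{"hand":0.45,"dy":6},{"hand":0.45,"dy":6}]' >/dev/null; python3 st.py; done
```

```text
clock: 2.53
position: [0.5257, -0.0523, 0.1109]
tool_rot: [-1.57, -0.001, -0.478]
force: [0.4, 1.5, 0.2]
grip_width: 0.0472
t 2.53 console mm [-90.6  29.3 110.9] rot [-1.57e+00 -1.00e-03 -4.78e-01] w 47.2 F_console [1.46 0.36 0.21]
shift to tgt mm [ -1.1 -89.1   0.7] yaw need -0.001
t 2.53 console mm [-90.6  29.3 110.9] rot [-1.57e+00 -1.00e-03 -4.78e-01] w 47.2 F_console [1.46 0.36 0.21]
shift to tgt mm [ -1.1 -89.1   0.7] yaw need -0.001
t 2.53 console mm [-90.6  29.3 110.9] rot [-1.57e+00 -1.00e-03 -4.78e-01] w 47.2 F_console [1.46 0.36 0.21]
shift to tgt mm [ -1.1 -89.1   0.7] yaw need -0.001
t 2.53 console mm [-90.6  29.3 110.9] rot [-1.57e+00 -1.00e-03 -4.78e-01] w 47.2 F_console [1.46 0.36 0.21]
shift to tgt mm [ -1.1 -89.1   0.7] yaw need -0.001$[0]: bad value
$[0]: bad value
$[0]: bad value
```

```bash
python3 -m crank '[{"hand":0.45,"dx":-1,"dy":6,"dz":0.7,"yaw":0},{"hand":0.45,"dx":-1,"dy":6,"dz":0.7,"yaw":0},{"hand":0.45,"dx":-1,"dy":6,"dz":0.7,"yaw":0}]'; python3 st.py
python3 -m crank '[{"hand":0.45,"dx":0,"dy":6,"dz":0,"yaw":0},{"hand":0.45,"dx":0,"dy":6,"dz":0,"yaw":0},{"hand":0.45,"dx":0,"dy":6,"dz":0,"yaw":0}]'; python3 st.py
python3 -m crank '[{"hand":0.45,"dx":0,"dy":6,"dz":0,"yaw":0},{"hand":0.45,"dx":0,"dy":6,"dz":0,"yaw":0},{"hand":0.45,"dx":0,"dy":6,"dz":0,"yaw":0}]'; python3 st.py
python3 -m crank '[{"hand":0.45,"dx":0,"dy":10,"dz":0,"yaw":0},{"hand":0.45,"dx":0,"dy":10,"dz":0,"yaw":0},{"hand":0.45,"dx":0,"dy":10,"dz":0,"yaw":0}]'; python3 st.py
```

```text
clock: 2.78
position: [0.525, -0.0513, 0.1044]
tool_rot: [-1.57, -0.001, -0.478]
force: [-0.4, 0.1, -0.1]
grip_width: 0.047
t 2.78 console mm [-90.   30.4 104.4] rot [-1.57e+00 -1.00e-03 -4.78e-01] w 47.0 F_console [-0.08  0.41 -0.13]
shift to tgt mm [  0.  -95.6   0.1] yaw need -0.001
clock: 3.03
position: [0.5247, -0.0515, 0.0976]
tool_rot: [-1.571, -0.0, -0.478]
force: [0.9, 0.9, 0.4]
grip_width: 0.0465
t 3.03 console mm [-90.3  30.6  97.6] rot [-1.571 -0.    -0.478] w 46.5 F_console [ 1.2  -0.42  0.39]
shift to tgt mm [ 1.000e-01 -1.024e+02  3.000e-01] yaw need -0.001
clock: 3.28
position: [0.5245, -0.0515, 0.0913]
tool_rot: [-1.571, 0.0, -0.478]
force: [0.1, 0.3, 0.6]
grip_width: 0.0472
t 3.28 console mm [-90.5  30.7  91.3] rot [-1.571  0.    -0.478] w 47.2 F_console [0.31 0.03 0.58]
shift to tgt mm [   0.2 -108.7    0.4] yaw need -0.002
clock: 3.53
position: [0.5243, -0.0515, 0.0812]
tool_rot: [-1.571, 0.001, -0.478]
force: [-0.0, 1.5, 2.4]
grip_width: 0.0471
t 3.53 console mm [-90.5  30.9  81.2] rot [-1.571e+00  1.000e-03 -4.780e-01] w 47.1 F_console [1.35 0.73 2.42]
shift to tgt mm [   0.3 -118.8    0.4] yaw need -0.001
```

Run:
```python
from st import *
cv2.imwrite('pics/w2.png',cv2.cvtColor(bot.grab_frame('wrist'),cv2.COLOR_RGB2BGR))
a=bot.grab_frame('side')[150:250,230:330]
cv2.imwrite('pics/s2.png',cv2.resize(cv2.cvtColor(a,cv2.COLOR_RGB2BGR),(600,600),interpolation=cv2.INTER_CUBIC))
```

```text
(no output)
```

View pics/w2.png

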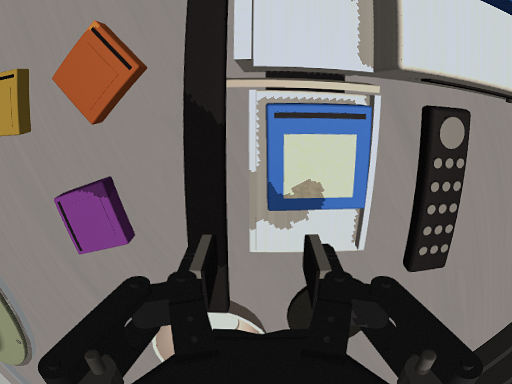

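View pics/s2.png

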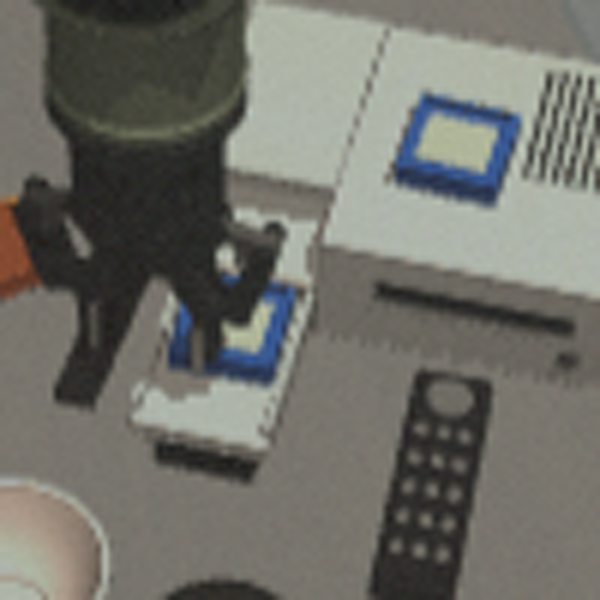

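```bash
python3 -m crank '[{"hand":0.45,"dx":0,"dy":10,"dz":0,"yaw":0},{"hand":0.45,"dx":0,"dy":20,"dz":0,"yaw":0},{"hand":0.45,"dx":0,"dy":20,"dz":0,"yaw":0},{"hand":0.45,"dx":0,"dy":20,"dz":0,"yaw":0}]'; python3 st.py
python3 -m crank '[{"hand":0.45,"dx":0,"dy":2,"dz":0,"yaw":0},{"hand":0.45,"dx":0,"dy":4,"dz":0,"yaw":0},{"hand":0.45,"dx":0,"dy":4,"dz":0,"yaw":0}]'; python3 st.py
python3 - <<'E'
from st import *
cv2.imwrite('pics/w3.png',cv2.cvtColor(bot.grab_frame('wrist'),cv2.COLOR_RGB2BGR))
E
```

```text
clock: 3.97
position: [0.5242, -0.0515, 0.061]
tool_rot: [-1.571, 0.001, -0.478]
force: [-1.1, 0.5, 2.1]
grip_width: 0.0473
t 3.97 console mm [-90.6  31.   61. ] rot [-1.571e+00  1.000e-03 -4.780e-01] w 47.3 F_console [-0.03  1.25  2.08]
shift to tgt mm [   0.4 -139.     0.5] yaw need -0.002
clock: 4.22
position: [0.5245, -0.0517, 0.0575]
tool_rot: [-1.571, 0.0, -0.478]
force: [-1.0, -0.9, 2.2]
grip_width: 0.047
t 4.22 console mm [-90.6  30.7  57.5] rot [-1.571  0.    -0.478] w 47.0 F_console [-1.22  0.45  2.17]
shift to tgt mm [   0.2 -142.5    0.5] yaw need -0.002
```

View pics/w3.png

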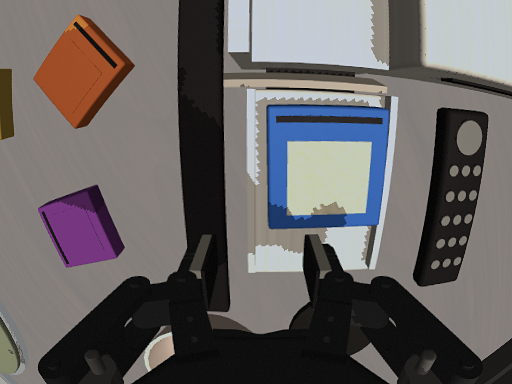

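```bash
python3 -m crank '[{"hand":0.45,"dx":0,"dy":2,"dz":0,"yaw":0},{"hand":0.45,"dx":0,"dy":4,"dz":0,"yaw":0},{"hand":0.45,"dx":0,"dy":4,"dz":0,"yaw":0}]'; python3 st.py
python3 -m crank '[{"hand":0.45,"dx":0,"dy":1,"dz":0,"yaw":0},{"hand":0.45,"dx":0,"dy":2,"dz":0,"yaw":0},{"hand":0.45,"dx":0,"dy":2,"dz":0,"yaw":0}]'; python3 st.py
python3 - <<'E'
from st import *
cv2.imwrite('pics/w4.png',cv2.cvtColor(bot.grab_frame('wrist'),cv2.COLOR_RGB2BGR))
E
```

```text
clock: 4.52
position: [0.5246, -0.0516, 0.0534]
tool_rot: [-1.571, -0.0, -0.478]
force: [-0.0, -0.3, 1.4]
grip_width: 0.0468
t 4.52 console mm [-90.4  30.6  53.4] rot [-1.571 -0.    -0.478] w 46.8 F_console [-0.31 -0.13  1.45]
shift to tgt mm [ 1.000e-01 -1.466e+02  4.000e-01] yaw need -0.001
clock: 4.77
position: [0.5246, -0.0516, 0.0515]
tool_rot: [-1.571, -0.0, -0.478]
force: [0.5, -1.4, 2.4]
grip_width: 0.0471
t 4.77 console mm [-90.5  30.6  51.5] rot [-1.571 -0.    -0.478] w 47.1 F_console [-1.06 -1.11  2.38]
shift to tgt mm [ 1.000e-01 -1.485e+02  5.000e-01] yaw need -0.001
```

View pics/w4.png

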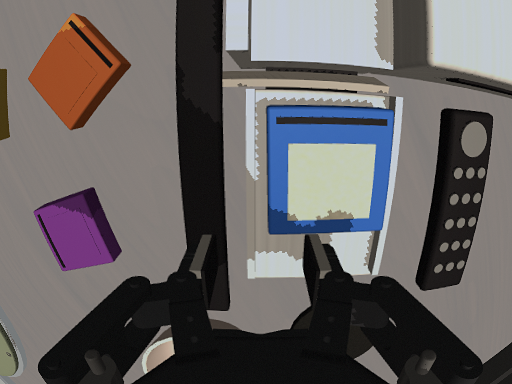

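Run:
```python
import cv2
a=cv2.imread('pics/w4.png')[55:125,215:405]
cv2.imwrite('pics/w4z.png',cv2.resize(a,(760,280),interpolation=cv2.INTER_CUBIC))
```

```text
(no output)
```

View pics/w4z.png

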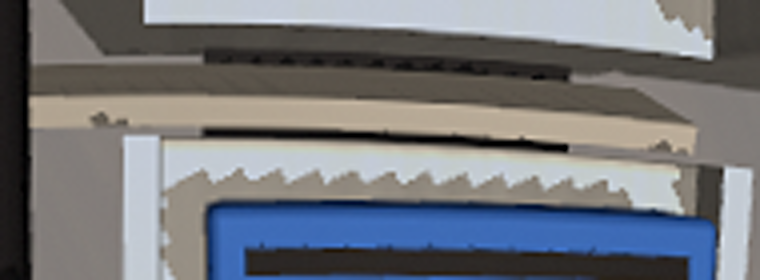

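```bash
cat > fz.py <<'E'
from st import *
def fisheye_ray(uv):
    K,R,t=cam('wrist'); n=cv2.fisheye.undistortPoints(np.array([[uv]],float),K,np.zeros(4))[0,0]
    d=R.T@np.array([n[0],n[1],1]); o=-R.T@t
    c,q=np.cos(P[2]),np.sin(P[2]); Rc=np.array([[c,-q,0],[q,c,0],[0,0,1]])
    return Rc.T@(o-[P[0],P[1],0])*1000, Rc.T@d
def at_y(uv,y):
    o,d=fisheye_ray(uv); return o+d*(y-o[1])/d[1]
E
python3 - <<'E'
from fz import *
g=lambda u,v:(215+(u+.5)/4-.5,55+(v+.5)/4-.5)
for uv in [(697,127),(697,152),(640,90)]: print(np.round(at_y(g(*uv),-36),1))
for uv in [(749,168)]:
    o,d=fisheye_ray(g(*uv)); print('rail end at z58',o+d*(58-o[2])/d[2])
for th in [0,.15,.2,.22,.24,.265]:
    c,s=np.cos(th),np.sin(th)
    out=[]
    for x,z in [(-2,70),(2,70),(2,46)]:
        dx,dz=x-110,z-50; out.append((round(110+dx*c-dz*s,1),round(50+dx*s+dz*c,1)))
    print(th,out)
E
```

```text
[ -1.2 -36.   44.6]
[ -4.5 -36.   44.9]
[  4.6 -36.   23.2]
rail end at z58 [ -6.13419717 -37.34062169  58.        ]
0 [(np.float64(-2.0), np.float64(70.0)), (np.float64(2.0), np.float64(70.0)), (np.float64(2.0), np.float64(46.0))]
0.15 [(np.float64(-3.7), np.float64(53.0)), (np.float64(0.2), np.float64(53.6)), (np.float64(3.8), np.float64(29.9))]
0.2 [(np.float64(-3.7), np.float64(47.4)), (np.float64(0.2), np.float64(48.1)), (np.float64(4.9), np.float64(24.6))]
0.22 [(np.float64(-3.7), np.float64(45.1)), (np.float64(0.2), np.float64(45.9)), (np.float64(5.5), np.float64(22.5))]
0.24 [(np.float64(-3.5), np.float64(42.8)), (np.float64(0.3), np.float64(43.8)), (np.float64(6.0), np.float64(20.4))]
0.265 [(np.float64(-3.3), np.float64(40.0)), (np.float64(0.5), np.float64(41.0)), (np.float64(6.8), np.float64(17.9))]
```

```bash
python3 -m crank '[{"hand":0.45,"dx":0,"dy":2.5,"dz":0,"yaw":0},{"hand":0.45,"dx":0,"dy":2.5,"dz":0,"yaw":0},{"hand":0.45,"dx":0,"dy":2.5,"dz":5,"yaw":0},{"hand":0.45,"dx":0,"dy":2.5,"dz":10,"yaw":0},{"hand":0.45,"dx":0,"dy":2.5,"dz":15,"yaw":0},{"hand":0.45,"dx":0,"dy":2.5,"dz":20,"yaw":0},{"hand":0.45,"dx":0,"dy":2.5,"dz":25,"yaw":0},{"hand":0.45,"dx":0,"dy":2.5,"dz":25,"yaw":0}]'; python3 st.py
python3 - <<'E'
from st import *
cv2.imwrite('pics/w5.png',cv2.cvtColor(bot.grab_frame('wrist'),cv2.COLOR_RGB2BGR))
E
```

```text
clock: 5.48
position: [0.5367, -0.0279, 0.0491]
tool_rot: [-1.57, -0.0, -0.477]
force: [0.5, 1.4, 1.4]
grip_width: 0.0471
t 5.48 console mm [-63.9  30.7  49.1] rot [-1.57  -0.    -0.477] w 47.1 F_console [1.46 0.19 1.41]
shift to tgt mm [   0.2 -150.9  -26. ] yaw need 0.0
```

View pics/w5.png

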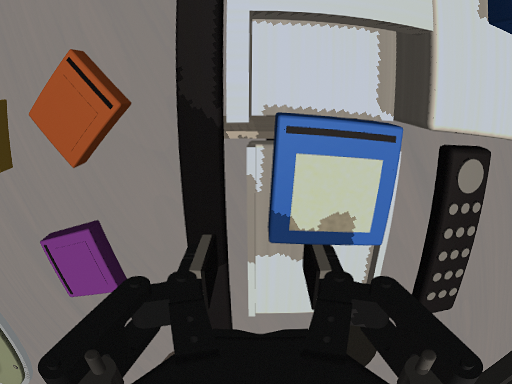

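```bash
cat > cart.py <<'E'
import sys
from fz import *
def cart(im):
    h=cv2.cvtColor(im,cv2.COLOR_BGR2HSV)
    m=cv2.inRange(h,(100,120,60),(125,255,255)); m[:, :200]=0
    n,l,s,c=cv2.connectedComponentsWithStats(m)
    i=min([k for k in range(1,n) if s[k,4]>800],key=lambda k:abs(c[k][0]-330)+abs(c[k][1]-150)); 
    return (l==i).astype(np.uint8)*255
def pt(uv,z):
    o,d=fisheye_ray(uv); return np.round(o+d*(z-o[2])/d[2],1)
if __name__=='__main__':
    for a in sys.argv[2:]:
        u,v,z=map(float,a.split(',')); print(a,pt((u,v),z))
E
python3 cart.py x 277,114,68 402,126,68 270,237,68 382,236,68 305,236,55 316,236,55 201,236,55 213,236,55
```

```text
277,114,68 [ 9.6 25.  68. ]
402,126,68 [  6.7 -31.9  68. ]
270,237,68 [-46.9  27.3  68. ]
382,236,68 [-47.8 -28.9  68. ]
305,236,55 [-53.3   8.5  55. ]
316,236,55 [-53.4   2.6  55. ]
201,236,55 [-53.5  62.9  55. ]
213,236,55 [-53.3  56.5  55. ]
```

Run:
```python
import cv2
a=cv2.imread('pics/w5.png')[95:265,180:420]
cv2.imwrite('pics/w5z.png',cv2.resize(a,(720,510),interpolation=cv2.INTER_CUBIC))
```

```text
(no output)
```

View pics/w5z.png

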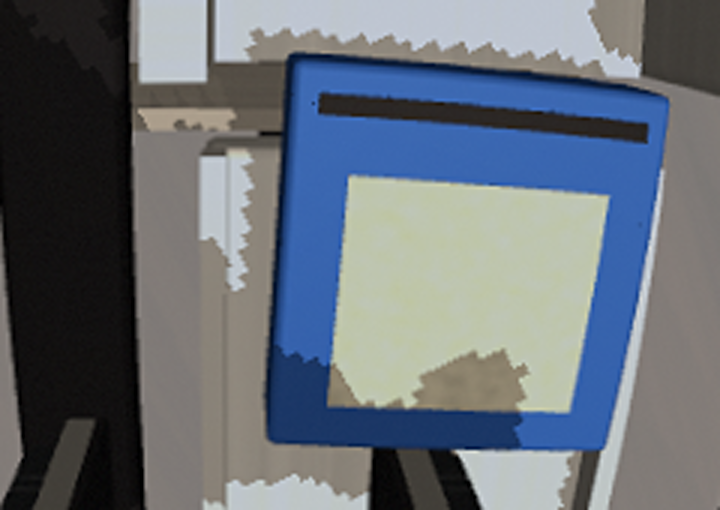

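```bash
python3 -m crank '[{"hand":0.45,"dx":0,"dy":0,"dz":-4,"yaw":0},{"hand":0.45,"dx":6,"dy":0,"dz":-4,"yaw":0},{"hand":0.45,"dx":6,"dy":0,"dz":-4,"yaw":0},{"hand":0.45,"dx":6,"dy":0,"dz":2,"yaw":0},{"hand":0.45,"dx":6,"dy":0,"dz":7,"yaw":0},{"hand":0.45,"dx":6,"dy":0,"dz":12,"yaw":0},{"hand":0.45,"dx":6,"dy":0,"dz":17,"yaw":0},{"hand":0.45,"dx":6,"dy":0,"dz":22,"yaw":0},{"hand":0.45,"dx":6,"dy":0,"dz":27,"yaw":0},{"hand":0.45,"dx":6,"dy":0,"dz":27,"yaw":0}]'; python3 st.py
python3 - <<'E'
from st import *
im=cv2.cvtColor(bot.grab_frame('wrist'),cv2.COLOR_RGB2BGR)
cv2.imwrite('pics/w6.png',im)
cv2.imwrite('pics/w6z.png',cv2.resize(im[75:265,180:420],(720,570),interpolation=cv2.INTER_CUBIC))
E
```

```text
clock: 6.37
position: [0.5544, -0.0067, 0.0491]
tool_rot: [-1.57, -0.0, -0.477]
force: [1.8, 1.3, 3.0]
grip_width: 0.0471
t 6.37 console mm [-36.9  24.7  49.1] rot [-1.57  -0.    -0.477] w 47.1 F_console [ 1.96 -1.04  3.02]
shift to tgt mm [  -5.8 -150.9  -53. ] yaw need -0.0
```

View pics/w6z.png

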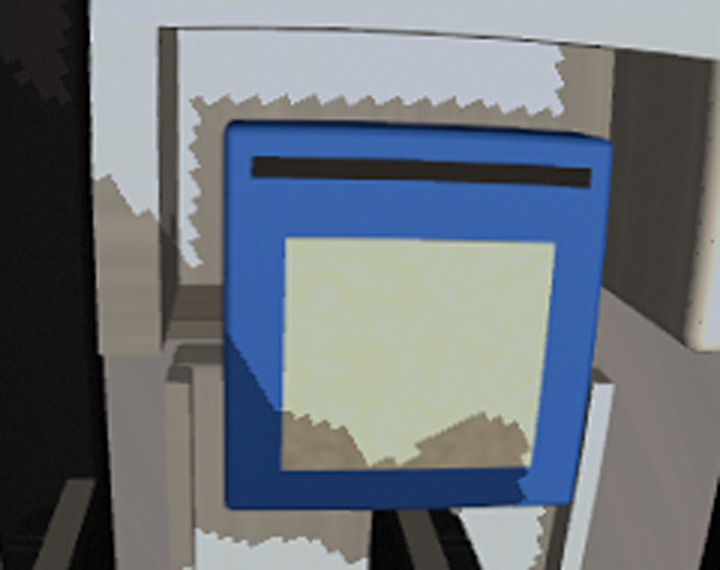

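```bash
python3 cart.py x 256,116,68 383.3,122.3,68 256,242.5,68 370.6,241.5,68
```

```text
256,116,68 [35.8 27.7 68. ]
383.3,122.3,68 [ 34.9 -28.3  68. ]
256,242.5,68 [-22.7  27.9  68. ]
370.6,241.5,68 [-23.5 -29.   68. ]
```

```bash
python3 -m crank '[{"hand":0.45,"dx":0,"dy":0,"dz":5,"yaw":0},{"hand":0.45,"dx":0,"dy":0,"dz":10,"yaw":0},{"hand":0.45,"dx":0,"dy":0,"dz":15,"yaw":0},{"hand":0.45,"dx":0,"dy":0,"dz":20,"yaw":0},{"hand":0.45,"dx":0,"dy":0,"dz":24,"yaw":0},{"hand":0.45,"dx":0,"dy":0,"dz":24,"yaw":0}]'; python3 st.py
python3 -m crank '[{"hand":0.45,"dx":0,"dy":0,"dz":4,"yaw":0},{"hand":0.45,"dx":0,"dy":0,"dz":8,"yaw":0},{"hand":0.45,"dx":0,"dy":0,"dz":12,"yaw":0},{"hand":0.45,"dx":0,"dy":0,"dz":15,"yaw":0},{"hand":0.45,"dx":0,"dy":0,"dz":15,"yaw":0}]'; python3 st.py
python3 - <<'E'
from st import *
im=cv2.cvtColor(bot.grab_frame('wrist'),cv2.COLOR_RGB2BGR)
cv2.imwrite('pics/w7.png',im)
E
```

```text
clock: 6.92
position: [0.5653, 0.0138, 0.0493]
tool_rot: [-1.571, -0.0, -0.478]
force: [-1.4, -1.2, 8.1]
grip_width: 0.0475
t 6.92 console mm [-13.7  24.5  49.3] rot [-1.571 -0.    -0.478] w 47.5 F_console [-1.71  0.7   8.07]
shift to tgt mm [  -5.9 -150.7  -76.3] yaw need -0.001
clock: 7.33
position: [0.572, 0.0264, 0.0494]
tool_rot: [-1.571, -0.0, -0.478]
force: [-3.4, -5.1, 12.2]
grip_width: 0.0466
t 7.33 console mm [ 0.6 24.3 49.4] rot [-1.571 -0.    -0.478] w 46.6 F_console [-6.07  0.73 12.21]
shift to tgt mm [  -6.1 -150.5  -90.7] yaw need -0.001
```

View pics/w7.png

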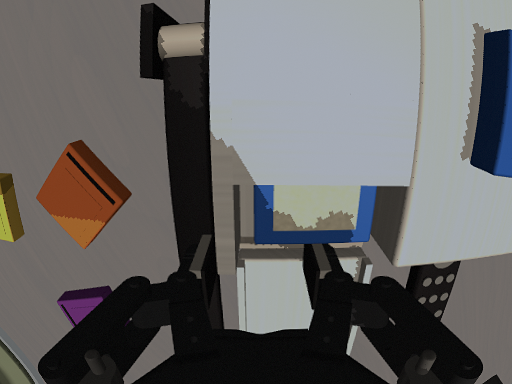

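```bash
python3 cart.py x 255,242.5,68 369,241,68
python3 - <<'E'
import cv2
a=cv2.imread('pics/w7.png')[170:290,190:390]
cv2.imwrite('pics/w7z.png',cv2.resize(a,(800,480),interpolation=cv2.INTER_CUBIC))
E
```

```text
255,242.5,68 [14.8 27.9 68. ]
369,241,68 [ 14.3 -28.7  68. ]
```

View pics/w7z.png

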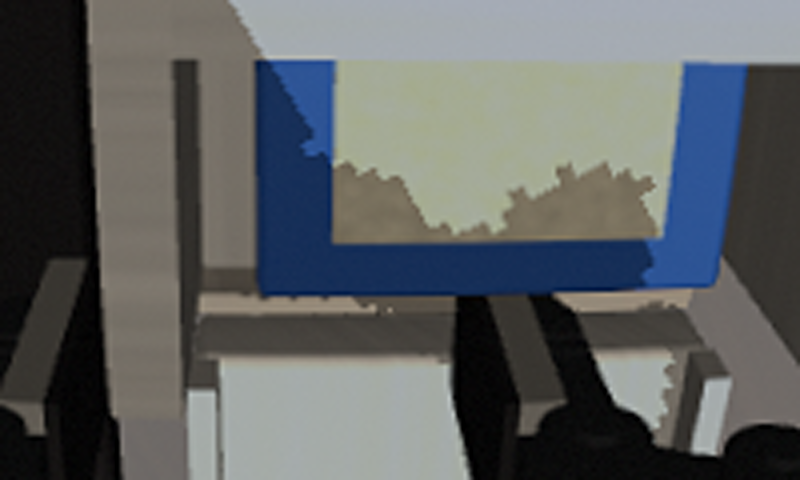

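```bash
python3 -m crank '[{"hand":0.45,"dx":0,"dy":0,"dz":-4,"yaw":0},{"hand":0.45,"dx":0,"dy":0,"dz":-10,"yaw":0},{"hand":0.45,"dx":0,"dy":0,"dz":-10,"yaw":0},{"hand":0.45,"dx":0,"dy":-6,"dz":-10,"yaw":0},{"hand":0.45,"dx":0,"dy":-12,"dz":-10,"yaw":0},{"hand":0.45,"dx":0,"dy":-20,"dz":-10,"yaw":0},{"hand":0.45,"dx":0,"dy":-28,"dz":-10,"yaw":0},{"hand":0.45,"dx":0,"dy":-40,"dz":-10,"yaw":0},{"hand":0.45,"dx":0,"dy":-70,"dz":-10,"yaw":0},{"hand":0.45,"dx":0,"dy":-100,"dz":-20,"yaw":0},{"hand":0.45,"dx":0,"dy":-140,"dz":-40,"yaw":0},{"hand":0.45,"dx":0,"dy":-165,"dz":-60,"yaw":0}]'
python3 -m crank '[{"hand":0.45,"dx":0,"dy":-10,"dz":-40,"yaw":0},{"hand":0.45,"dx":0,"dy":-10,"dz":-80,"yaw":0},{"hand":0.45,"dx":0,"dy":-10,"dz":-80,"yaw":0},{"hand":0.45,"dx":0,"dy":-10,"dz":-80,"yaw":0}]'; python3 st.py
python3 - <<'E'
from st import *
im=cv2.cvtColor(bot.grab_frame('wrist'),cv2.COLOR_RGB2BGR)
cv2.imwrite('pics/w8.png',im)
a=bot.grab_frame('side')[130:280,205:355]
cv2.imwrite('pics/s8.png',cv2.resize(cv2.cvtColor(a,cv2.COLOR_RGB2BGR),(600,600),interpolation=cv2.INTER_CUBIC))
E
```

```text
clock: 8.38
position: [0.5439, -0.027, 0.2171]
tool_rot: [-1.57, -0.001, -0.477]
force: [-0.1, -0.1, 0.1]
grip_width: 0.0466
clock: 8.72
position: [0.5063, -0.0998, 0.2254]
tool_rot: [-1.57, -0.001, -0.482]
force: [-0.2, 1.2, 0.4]
grip_width: 0.0468
t 8.72 console mm [-141.7   24.8  225.4] rot [-1.57e+00 -1.00e-03 -4.82e-01] w 46.8 F_console [0.91 0.74 0.37]
shift to tgt mm [-6.  25.4 51.6] yaw need -0.005
```

View pics/w8.png

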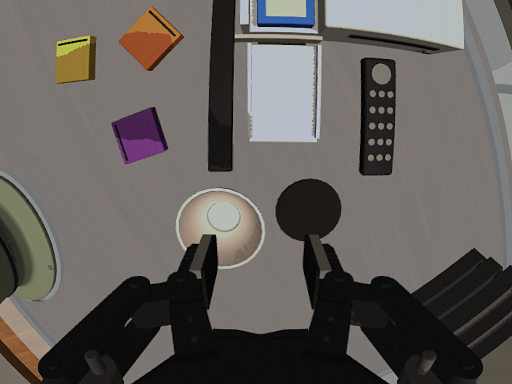

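View pics/s8.png

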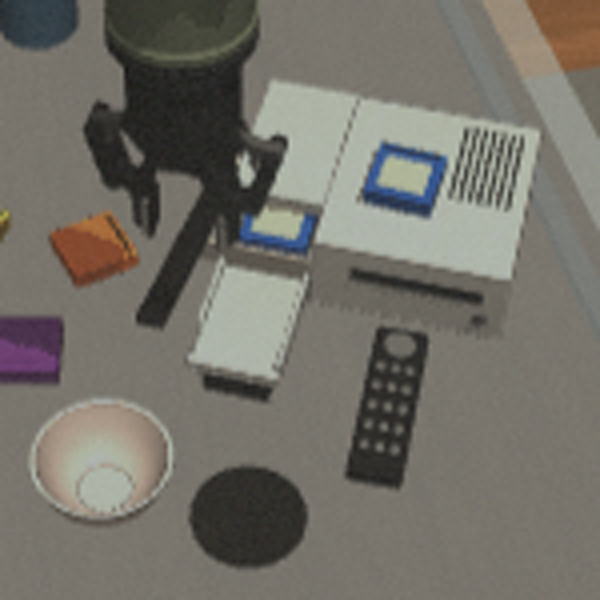

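Wrist view: the cartridge's rear edge is at about v≈26 behind the flap plate (v≈37), and the lever end is at about (220,170). I check the numbers.

```bash
python3 cart.py x 257,25.5,68 315,26,68 235,37.5,70 324,40.5,70 208.5,170,113 232,170,113
python3 - <<'E'
import cv2
a=cv2.imread('pics/w8.png')[0:60,220:340]
cv2.imwrite('pics/w8z.png',cv2.resize(a,(720,360),interpolation=cv2.INTER_CUBIC))
E
```

```text
257,25.5,68 [13.1 29.  68. ]
315,26,68 [ 14.4 -28.6  68. ]
235,37.5,70 [ 0.4 50.5 70. ]
324,40.5,70 [ -0.8 -37.3  70. ]
208.5,170,113 [-123.5   72.1  113. ]
232,170,113 [-123.6   51.   113. ]
```

View pics/w8z.png

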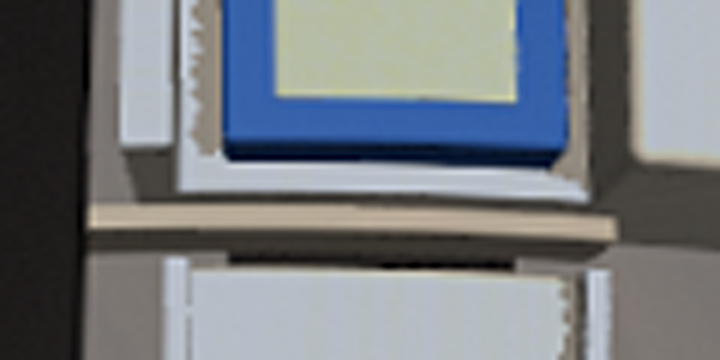

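```bash
python3 -c "
from workcell import bot
print(bot.job_done())"
```

```text
the job is handed in; nothing more can be done
None
```

The cartridge is in the bay behind the shut flap, and I handed the job in at about 9 s of the 38 s allowed. `job_done` gives no verdict.

**What I did:** With the gripper partly closed to a 47 mm gap, one finger pressed the lever down and the other pushed the cartridge through. The flap measured about 0.22 rad in the wrist image, and I then pressed 2.5 mm further before pushing. The cartridge yawed slightly at first, so I moved the push point 6 mm sideways and it went straight. I then backed off and lifted away.

**Last checks (wrist and side pictures):**
- **Cartridge:** its rear edge is at x ≈ 14 mm, so its centre is at about 44 mm; it is central in the lane (y ≈ 0) and looks flat.
- **Flap and lever:** the flap's top edge is at x ≈ 0, z ≈ 70 mm, as when shut, and the lever is back up. The lever end measured x ≈ -124 mm against the nominal -127 mm, which is within my pixel-reading error.
- **Robot:** the fingertips were clear, at about 225 mm height, and the force readings were only noise.
- **Other objects:** nothing else looked moved, but I judged this from the pictures and did not measure it.

The highest force I read was about 12 N upward at the end of the push, probably the lever against its stop.

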